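# Close the rock tumbler barrel: turn the lid onto its pin and press it home

## Robot

A 6-joint arm with a two-finger parallel gripper is mounted at the origin on the work surface. World frame = base frame: x ahead of the robot, y to its left, z up, the work surface at z = 0. Lengths are in mm, angles in rad, forces in N, time in s.
With the tool pointing down it reaches from about 375 to 925 mm from the base axis. Payload 5.7 kg.
Tool frame: the origin (TCP) lies on the centre line of the jaws, within the pads' length; the fingertips stand 8 mm ahead of it and the grasp point (between the pads) lies 11 mm behind it; z points along the fingers, y is the line along which they close (so a half turn about z gives the same grasp; the last joint's range is limited). The gripper opens to 85 mm and grips with 20 to 120 N. Pads are 22 mm wide; open, the fingers measure 114 mm over their backs; the gripper's body (76 mm by 85 mm) begins 54 mm behind the grasp point. The pads swing forward as they close: fully open they stand 13 mm farther back than shut.
Start: joints at [1.078, 0.359, 1.51, -0, 1.272, -0.115], TCP at [221.315, 557.655, 202.367] pointing down, gripper open.
Joint ranges: [-2.97, 2.97], [-1.01, 2.36], [0.21, 2.38], [-0.96, 4.11], [0.2, 2.71], [-2.98, 2.98]. Speed limits (rad/s): [2.39, 2.39, 3.14, 3.14, 3.14, 3.14].

## Interface

Orientations are given as a 3x3 rotation matrix whose columns are the frame's x, y, z axes.
In Python, from rig import * gives the robot as it stands. Calls block until the motion is done:
- move_to(position, orientation): joint-space move of the TCP to a pose.
- servo_line(position, rot=None, speed=150, until_force=None): straight line of the TCP; rot=None keeps the orientation; speed is the mean speed in mm/s. With until_force (N) it stops when the force on the tool has changed by that much, and returns True; else False.
- goto_joints(angles): joint-space move.
- release() and close_gripper(): open the fingers fully, or close them until they stop; the grip force is fixed at half the most.
- wait(seconds).
- ik(position, orientation): joint angles nearest the present ones, or None.
- sense(): the state.
- capture(name): name is "side" or "top"; returns the picture (384x512x3 uint8, blue, green, red); there is no depth.
- calibration(name): a dict with "vfov" (degrees; the focal length in pixels is half the picture's height over the tangent of half this angle, whatever the lens; pixels are square), "cx", "cy" (the principal point, pixels), "cam_to_world" (4x4, takes a point from camera to world coordinates). Camera axes: x right, y down, z forward; pixel columns grow to the right and rows downward; lengths in mm; the calibration is good to about 2 mm. A picture is of the moment at which its call begins. calibration takes no time and is no camera call.
A pose or a line that the arm cannot do raises Unreachable and nothing moves.
- hand_in(): hands the job in; it is judged then, once.
The state is a dict: "clock": time; "joint_positions": joint angles; "qd": joint speeds; "effort": joint torques, N m; "tool_pos": TCP position; "ee_rot": TCP orientation; "ft_force": force on the tool from outside, world axes, zero at the start; "torque": the same for the moment, N m; "opening": finger opening in mm; "finger_force": force on a finger pad.
Only numpy, scipy, OpenCV 4.12 (cv2) and the standard library are available. Lean on these libraries where they do the work, as an engineer would, in place of code of your own. Each camera call takes 0.05 s, during which the arm holds its last target. There are 200 camera calls.

## Task

The lid of the stone-tumbling barrel still stands proud, because it is turned out of line: push its lug round with a fingertip until the notch in the lid's edge is over the pin on the barrel's ear, then press the lid down until it is fully home over the pin. Only push and press, never lift the lid, and leave everything else on the bench where it stands.

Things in the scene. Friction and masses are not known exactly. Their poses are not given: they have to be found in the camera images.
- barrel: upright black plastic tumbling barrel, 120 mm across, rim 113 mm above the bench, fixed: it does not move. Origin at the centre of its underside, on the lid's turning axis, 3 mm above the bench; x axis towards its ear and pin, z up. The lid's rubber plug sits in its mouth.
- lid_center (a point): middle of the lid's top, on the vertical turning axis: the top of a low round pad (40 mm across, 2 mm high), the place to press. The lid is a level white plastic disc 132 mm across and 14 mm thick. This point starts 141 mm above the bench and is 129 mm above it when the lid is home.
- notch (a point): centre of the U-shaped notch in the lid's edge, at the height of the lid's flat top, 64 mm from the turning axis; the notch is 16 mm wide, cut 12 mm into the edge, right through the lid. It turns with the lid.
- lug_top (a point): middle of the top of the lid's only lug: an upright block standing 22 mm above the lid's flat top, 24 mm long along the lid's radius, 10 mm thick across it, centred 44 mm from the turning axis, exactly opposite the notch. Push it sideways to turn the lid. It turns with the lid.
- pin_top (a point): round top of the fixed upright steel pin (9 mm diameter, rising 10.5 mm above the rim) on the barrel's ear, 64 mm from the turning axis. The ear, a black tab 34 mm wide, juts 25 mm from the barrel's side at the rim and shows from above beyond the lid. The pin's top is 1.5 mm below the raised lid, so a lid out of line cannot go down.
- lid_turn (a joint): turn of the lid in rad, counter-clockwise from above; the notch is over the pin at 0 and also at 6.283. Starts from 0.6 to 5.68; can go from -1.2 to 7.5. About 0.06 N m of friction: it stays where it is left.
- lid_press (a joint): how far the lid has been pressed down, in m: 0 at the start (raised), 0.012 fully home; below 0 when pulled up. It takes about 6 N to press and stays where it is left.
- grit_jar: bystander, loose: small closed jar, 52 mm across and 75 mm high; origin at the centre of its underside.
- geode: bystander, loose: stone about 75 x 60 x 45 mm; origin under its centre.
- agate: bystander, loose: stone about 50 x 42 x 30 mm; origin under its centre.
- card_tray: bystander, loose: small open card tray 100 x 75 x 26 mm with two stones in it; origin at the centre of its underside.
- sorting_dish: bystander, loose: white bowl 90 mm across and 30 mm high; origin at the centre of its underside.
- brush: bystander, loose: brush 170 mm long lying on the bench.
- oil_bottle: bystander, loose: closed bottle 50 mm across and 130 mm high; origin at the centre of its underside.

How it is judged (in metres and radians):
On the way, in this order (a step that is already met when the one before it is completed fails the run):
1. the notch is turned over the pin while the lid is still raised (horizontal distance between notch and pin_top below 0.006 m and value of joint lid_press below 0.008 m).
2. the lid is pressed home over the pin (value of joint lid_press above 0.01 m and horizontal distance between notch and pin_top below 0.006 m), for 0.1 s.
At the end, for the whole second after the job is handed in: the lid is down by at least 10 of its 12 mm, its notch over the pin to within 6 mm, and at rest (all of step 2 and velocity of joint lid_turn between -0.1 and 0.1 rad/s and velocity of joint lid_press between -0.01 and 0.01 m/s); the robot touches nothing.
It fails at once if the lid is pulled up more than 4 mm (value of joint lid_press below -0.004 m).
It fails at once if something else on the bench is moved more than 20 mm (distance of any of grit_jar, geode, agate, card_tray, sorting_dish, brush, oil_bottle from where it was at the start of the episode above 0.02 m).
It also fails if it takes over 56 s, if anything falls off the work surface, if the arm or the gripper's body presses on something with over 40 N, if the wrist force passes 120 N, or if a joint passes its speed limit or range.

## Working session

There is one attempt and no reset: what is moved stays moved. The work goes in short steps, each a Python script; the robot and the scene stay as the last script left them, time stands still between calls to the robot, and variables do not carry over. Pictures are saved under pics/ and viewed, at most 10 in all, crops included, and the job is handed in when it is done.

```bash
mkdir -p pics; python3 - <<'E'
from rig import *
import cv2
for n in("top","side"):
    im=capture(n); cv2.imwrite(f"pics/{n}0.png",im)
    c=calibration(n); print(n,c["vfov"],c["cx"],c["cy"]); print(c["cam_to_world"])
print(sense()["clock"])
E
```

```text
top 57.101578596468165 257.9001624336635 194.39541105489135
[[ 6.73436281e-03 -9.94558053e-01  1.03965993e-01  4.41448884e+02]
 [-9.99894859e-01 -8.03251447e-03 -1.20726708e-02 -1.54283561e+01]
 [ 1.28420803e-02 -1.03873760e-01 -9.94507578e-01  1.15118801e+03]
 [ 0.00000000e+00  0.00000000e+00  0.00000000e+00  1.00000000e+00]]
side 44.61942285091655 253.8228044673939 190.15021626230597
[[ 9.56025493e-01 -1.22256560e-01  2.66586927e-01  2.19930098e+02]
 [-2.92194523e-01 -4.75304225e-01  8.29884482e-01 -1.11755120e+03]
 [ 2.52510712e-02 -8.71285962e-01 -4.90125653e-01  7.55888300e+02]
 [ 0.00000000e+00  0.00000000e+00  0.00000000e+00  1.00000000e+00]]
0.1
```

View pics/top0.png

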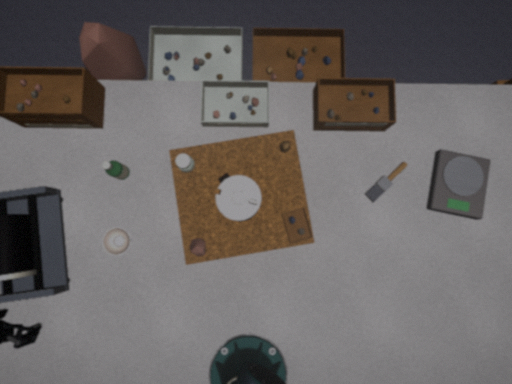

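View pics/side0.png

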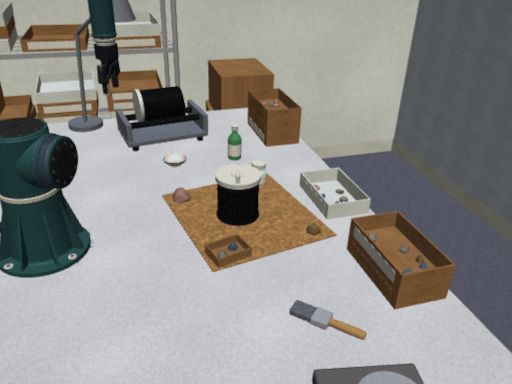

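The top view shows the lid around (239,198), the ear at about (224,178) and the lug near (252,202). I'll zoom in and measure.

```bash
cat > h.py <<'E'
import numpy as np, cv2
from rig import *
def ray(n,u,v,z):
    c=calibration(n); T=np.array(c["cam_to_world"]); f=192/np.tan(np.radians(c["vfov"]/2))
    d=T[:3,:3]@np.array([(u-c["cx"])/f,(v-c["cy"])/f,1]); o=T[:3,3]
    return (o+d*(z-o[2])/d[2])
def proj(n,p):
    c=calibration(n); T=np.array(c["cam_to_world"]); f=192/np.tan(np.radians(c["vfov"]/2))
    q=T[:3,:3].T@(np.array(p)-T[:3,3]); return q[0]/q[2]*f+c["cx"],q[1]/q[2]*f+c["cy"]
def lid(im,ztop=139):
    """lid outline in the top view: centre on plane, fitted radius, mask"""
    g=cv2.cvtColor(im,cv2.COLOR_BGR2HSV)
    m=((g[...,1]<70)&(g[...,2]>110)).astype(np.uint8)
    w=np.zeros_like(m); w[165:232,208:272]=m[165:232,208:272]
    cs,_=cv2.findContours(w,cv2.RETR_EXTERNAL,cv2.CHAIN_APPROX_NONE)
    c=max(cs,key=cv2.contourArea); h=cv2.convexHull(c)
    return w,c,h,cv2.fitEllipse(h)
E
python3 - <<'E'
from h import *
im=cv2.imread("pics/top0.png")
w,c,h,e=lid(im); print(e)
print(ray("top",*e[0],139))
hh=np.array([ray("top",*p[0],139)[:2] for p in h]); 
A=np.c_[2*hh,np.ones(len(hh))]; s=np.linalg.lstsq(A,(hh**2).sum(1),rcond=None)[0]; print(s[:2],np.sqrt(s[2]+s[0]**2+s[1]**2))
a=cv2.resize(im[160:235,200:280],None,fx=7,fy=7,interpolation=cv2.INTER_CUBIC)
cv2.imwrite("pics/topc.png",cv2.convertScaleAbs(a,alpha=1.3))
s_=capture("side")[155:235,205:275]
cv2.imwrite("pics/sidec.png",cv2.resize(s_,None,fx=7,fy=7,interpolation=cv2.INTER_CUBIC))
E
```

```text
((238.06246948242188, 197.42605590820312), (45.722496032714844, 46.87122344970703), 61.020973205566406)
[538.02754094  29.3524204  139.        ]
[538.5275152   29.28952389] 66.77547804527528
```

View pics/topc.png

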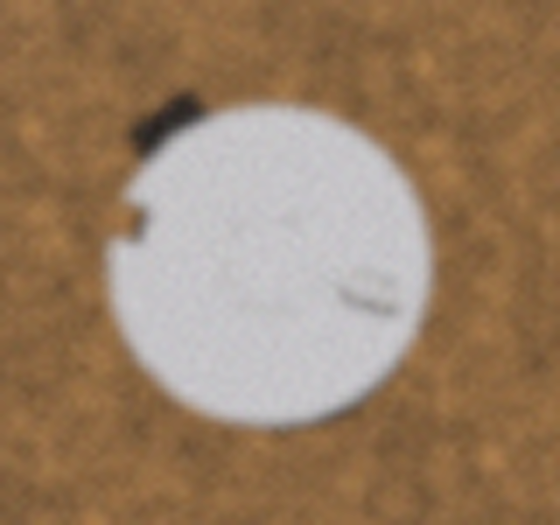

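View pics/sidec.png

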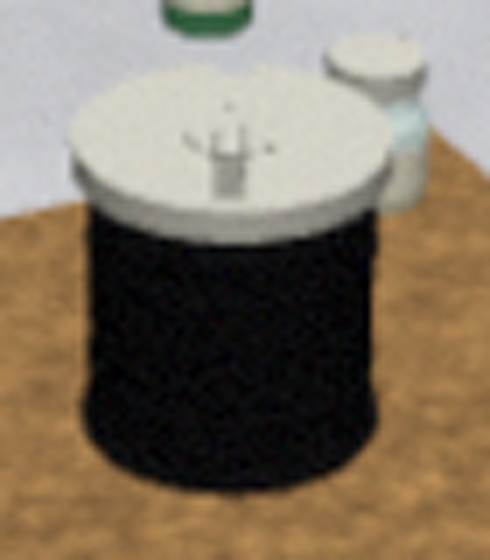

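The top crop shows the notch at about crop (131,222), the ear at (168,123) and the lug near (370,290). The side crop shows the lug in front, at about (228,160). The notch therefore has to turn clockwise by roughly 35°, which means pushing the lug towards -x.

```bash
cat >> h.py <<'E'
def world(n,m,z):
    v,u=np.nonzero(m); return np.array([ray(n,a,b,z)[:2] for a,b in zip(u,v)])
def measure(im,C=None,zt=139):
    """centre, notch angle, ear angle (rad) by weighted centroids, upsampled top view"""
    w,c,h,e=lid(im)
    hh=np.array([ray("top",*p[0],zt)[:2] for p in h])
    s=np.linalg.lstsq(np.c_[2*hh,np.ones(len(hh))],(hh**2).sum(1),rcond=None)[0]
    if C is None: C=s[:2]
    g=im.astype(float).max(2)
    vv,uu=np.mgrid[160:240,200:280]; pts=np.c_[uu.ravel(),vv.ravel()]
    G=g[160:240,200:280].ravel(); white=np.median(G[np.hypot(*(pts-e[0]).T)<12])
    P=np.array([ray("top",*p,zt)[:2] for p in pts])-C; r=np.hypot(*P.T)
    k=(r>54)&(r<64.5)&(G<0.87*white); wt=(white-G)*k
    N=(P*wt[:,None]).sum(0)/wt.sum()
    E=np.array([ray("top",*p,113)[:2] for p in pts])-C; re=np.hypot(*E.T)
    k2=(re>66)&(re<90)&(G<75); E_=(E*k2[:,None]*(90-G)[:,None]).sum(0)/((90-G)*k2).sum()
    an=lambda p:float(np.arctan2(p[1],p[0]))
    return C,N,an(N),E_,an(E_),int(k.sum()),int(k2.sum())
E
python3 - <<'E'
from h import *
im=cv2.imread("pics/top0.png")
for C in (None,np.array([539.5,29.3]),np.array([538.,30.3])): print(*measure(im,C))
# raw lug dark streak
g=im.max(2); print(g[188:210,246:260]); print(sense()["ee_rot"])
E
```

```text
Traceback (most recent call last):
  File "h.py", line 29, in measure
    P=np.array([ray("top",*p,zt)[:2] for p in pts])-C; r=np.hypot(*P.T)
                ~~~^^^^^^^^^^^^^
  File "h.py", line 4, in ray
    c=calibration(n); T=np.array(c["cam_to_world"]); f=192/np.tan(np.radians(c["vfov"]/2))
ValueError: time passes only in moves, steps and waits
```

```bash
sed -i 's/^from rig import \*/from rig import *\nimport functools, rig\ncalibration=functools.lru_cache(None)(rig.calibration)/' h.py
python3 - <<'E'
from h import *
np.set_printoptions(linewidth=200)
im=cv2.imread("pics/top0.png")
for C in (None,np.array([539.5,29.3]),np.array([538.,30.3])): print(*measure(im,C))
print(im.max(2)[196:210,246:260]); print(sense()["ee_rot"],sense()["clock"])
E
```

```text
[538.5275152   29.28952389] [12.96321761 47.35700032] 1.303607555613039 [62.47613029 46.20053931] 0.6367413864365921 28 44
[539.5  29.3] [20.50489013 51.56901899] 1.1923430749099329 [61.50364549 46.1900632 ] 0.6441493827745497 29 44
[538.   30.3] [14.37242697 49.0383163 ] 1.2856949787916456 [63.00364549 45.1900632 ] 0.6222168934955817 29 44
[[151 155 152 153 156 154 154 155 153 150 153 152 153 153]
 [154 154 156 152 155 153 152 154 153 155 155 153 152 153]
 [156 149 149 154 150 146 146 147 151 152 155 156 153 152]
 [148 155 149 150 147 146 143 145 143 144 147 152 154 152]
 [150 145 145 145 149 150 147 148 143 139 143 152 152 154]
 [150 150 137 135 141 147 147 150 145 146 147 151 152 149]
 [151 152 140 127 131 135 138 139 143 147 146 151 152 148]
 [152 149 147 136 131 127 119 125 133 132 138 147 150 149]
 [155 152 153 148 145 140 135 127 127 121 131 143 150 140]
 [156 152 154 152 154 150 150 145 142 140 144 148 149 138]
 [151 154 154 156 155 154 152 151 149 153 153 153 146 128]
 [154 154 153 152 153 155 153 152 154 157 155 153 145 128]
 [151 151 154 152 155 153 153 150 154 157 151 149 135 125]
 [155 153 154 152 154 154 156 151 157 153 148 139 128 120]]
[[-9.29467639e-01  3.68902940e-01 -7.26850113e-04]
 [ 3.68903601e-01  9.29466775e-01 -1.28347929e-03]
 [ 2.02103746e-04 -1.46109009e-03 -9.99998912e-01]] 0.15
```

```bash
sed -i 's/k=(r>54)&(r<64.5)&(G<0.87\*white)/sat=im[160:240,200:280].astype(float).ptp(2).ravel() if 0 else np.ptp(im[160:240,200:280].astype(float),axis=2).ravel(); k=(r>53)\&(r<64)\&((G<0.75*white)|(sat>35))/' h.py
cat >> h.py <<'E'
C0=np.array([538.7,29.3])
def pose(th,off,z=153,r=44):
    """TCP pose beside the lug at lug angle th, off mm to its CCW side"""
    e=np.array([np.cos(th),np.sin(th)]); t=np.array([-e[1],e[0]])
    p=C0+r*e+off*t; x=np.array([-t[0],-t[1],0]); zz=np.array([0,0,-1.])
    return [*p,z],np.c_[x,np.cross(zz,x),zz]
def push(th0,th1,off=16,n=6):
    servo_line(*pose(th0,off),speed=60)
    for th in np.linspace(th0,th1,n+1)[1:]: servo_line(*pose(th,off),speed=60)
def away(th):
    p,R=pose(th,30); servo_line(p,R); p[2]=210; servo_line(p,R)
    q=np.array(sense()["joint_positions"]); q[0]+=0.55; goto_joints(list(q))
def look(name):
    im=capture("top"); cv2.imwrite(f"pics/{name}.png",im); return im
E
python3 - <<'E'
from h import *
im=cv2.imread("pics/top0.png")
for C in (None,C0,np.array([538.,30.3])):
    m=measure(im,C); print(*m)
C,N,an,E,ae,k,_=measure(im,C0)
assert 1.15<an<1.35 and 53<np.hypot(*N)<66
th=an-np.pi; goal=ae-np.pi
close_gripper()
p,R=pose(th,38); p[2]=210; move_to(p,R); p[2]=153
print("hit",servo_line(p,R,until_force=5))
push(th,goal+0.12)
s=sense(); print(s["ft_force"],s["clock"],s["opening"],s["tool_pos"])
away(goal+.12)
print(*measure(look("top1"),C0),sense()["clock"])
a=cv2.resize(cv2.imread("pics/top1.png")[160:235,200:280],None,fx=7,fy=7,interpolation=cv2.INTER_CUBIC); cv2.imwrite("pics/top1c.png",a)
E
```

```text
[538.5275152   29.28952389] [16.64902659 56.27218665] 1.2831364977557094 [62.47613029 46.20053931] 0.6367413864365921 15 44
[538.7  29.3] [16.47654179 56.26171054] 1.2859070959985712 [62.30364549 46.1900632 ] 0.6379550900446658 15 44
[538.   30.3] [17.12471676 55.84233167] 1.2732389388857395 [63.00364549 45.1900632 ] 0.6222168934955817 17 44
hit False
[ 0.00596844 -0.79564107  0.44680279] 5.8667 -0.13224662798347778 [517.93680564 -12.63215267 153.0023623 ]
[538.7  29.3] [16.46686688 56.28345942] 1.2861696597838046 [62.07372205 46.35856043] 0.6414696603672176 15 41 7.8083
```

View pics/top1c.png

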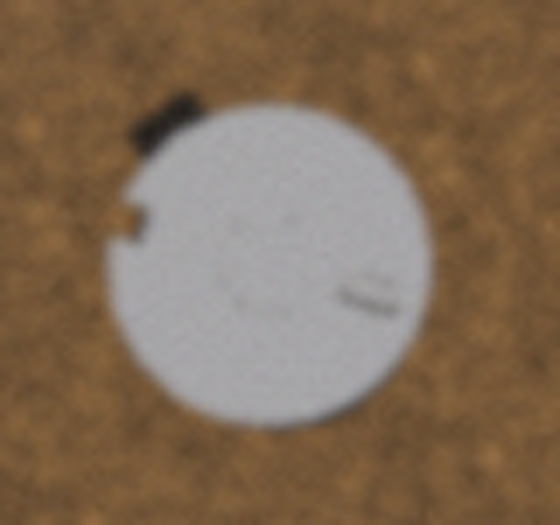

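The lid has not moved: the notch is still at crop (131,222). So either the tip went over the lug or my position estimate is wrong. I'll put the tool back beside the lug and look with the side camera.

```bash
python3 - <<'E'
from h import *
print("side lid centre ray@139",ray("side",205+232/7,155+140/7,139)[:2], "lug", [np.round(proj(n,[526,-13,161]),1) for n in("side","top")])
th=1.285-np.pi
p,R=pose(th,26); p[2]=210; move_to(p,R); p[2]=153; servo_line(p,R); wait(.3)
s=sense(); print(s["tool_pos"],p,s["ee_rot"],s["opening"],s["clock"])
print("tip proj",proj("side",[*p[:2],145]),proj("top",[*p[:2],145]))
a=capture("side")[125:215,195:285]; b=capture("top")[150:240,200:290]
cv2.imwrite("pics/c2.png",np.hstack([cv2.resize(x,(400,400),interpolation=cv2.INTER_CUBIC) for x in(a,b)]))
E
```

```text
side lid centre ray@139 [537.87658519  22.30133174] lug [array([237.4, 174.2]), array([252.7, 201.1])]
[551.89433641 -20.31337206 153.88616113] [np.float64(551.2408249152764), np.float64(-20.245208753666397), 153] [[-9.59456081e-01  2.81853398e-01  1.64064945e-03]
 [ 2.81853306e-01  9.59457466e-01 -2.91813351e-04]
 [-1.65638194e-03  1.82440376e-04 -9.99998612e-01]] 0.14286774260546825 9.7583
tip proj (np.float64(246.8633842579437), np.float64(179.4103929257866)) (np.float64(255.33211904951702), np.float64(192.77797356434237))
```

View pics/c2.png

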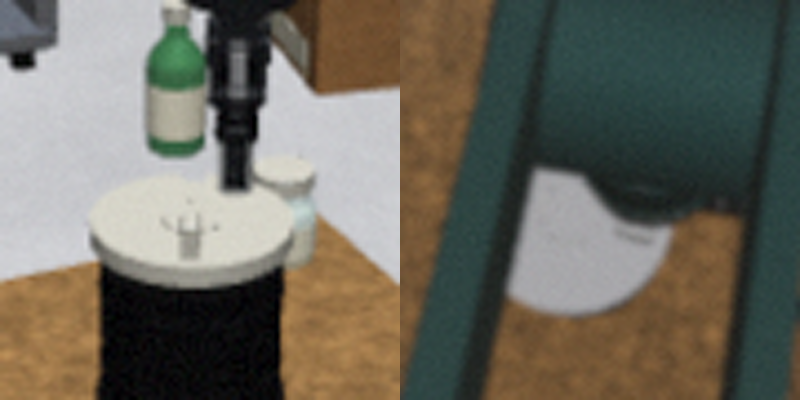

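In the side view the fingertip ends at about (248,168). A tip at z=145 should appear at (247,179), so the tip is really about 30 mm higher than I assumed. I'll check that against a fresh frame and then bring the tip down with a light force stop.

```bash
python3 - <<'E'
from h import *
print("start tip proj",[np.round(proj("side",[221.3,557.7,z]),1) for z in(194,181,220)])
p=sense()["tool_pos"]
print([(z,np.round(proj("side",[p[0],p[1],z]),1)) for z in (145,160,175,185)])
A=capture("side")
f0=np.array(sense()["ft_force"])
h=servo_line([p[0],p[1],110],speed=25,until_force=2.0)
s=sense(); print(h,s["tool_pos"],np.array(s["ft_force"])-f0,s["clock"])
B=capture("side")
cv2.imwrite("pics/c3.png",np.hstack([cv2.resize(x[125:215,195:285],(400,400),interpolation=cv2.INTER_CUBIC) for x in(A,B)]))
E
```

```text
start tip proj [array([112.7, 104. ]), array([113.2, 107.5]), array([111.8,  96.9])]
[(145, array([247. , 179.4])), (160, array([247.1, 174.6])), (175, array([247.2, 169.8])), (185, array([247.3, 166.5]))]
False [551.58094646 -20.32472569 110.10502442] [-1.38529877  0.29668435  0.79123747] 11.775
```

View pics/c3.png

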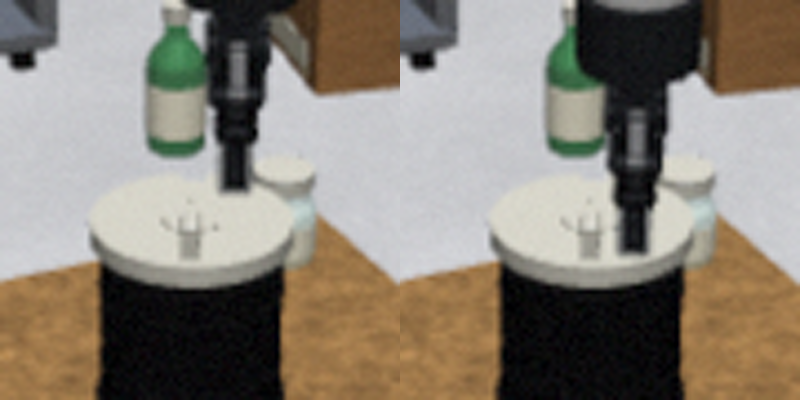

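The lid's surface is being approached with the TCP at z=110 and no contact force, and the tip shows at (247,182). That puts the tip near z=139, so it really sits about 29 mm above the stated place. I'll touch the lid lightly to confirm the height, then push with the corrected value.

```bash
python3 - <<'E'
from h import *
p=sense()["tool_pos"]; wait(.3); f0=np.array(sense()["ft_force"])
h=servo_line([p[0],p[1],98],speed=10,until_force=2.0)
s=sense(); zc=s["tool_pos"][2]; print(h,zc,np.array(s["ft_force"])-f0)
if not h: servo_line([p[0],p[1],120]); raise SystemExit("no touch")
z=zc+7
th=1.285-np.pi; goal=0.64-np.pi
import h as H
H.pose.__defaults__=(z,44)
push(th,goal+0.12)
s=sense(); print(s["ft_force"],s["tool_pos"])
away(goal+.12)
print(*measure(look("top4"),C0),sense()["clock"])
E
```

```text
True 109.94567814108864 [ 1.90709852 -0.24196508  2.81320934]
[ 0.41665972  1.15838746 -0.8478799 ] [517.82463996 -12.55249579 116.94753656]
[538.7  29.3] [41.85453695 41.26058355] 0.7782521315696985 [59.34563086 46.70894678] 0.6668046413014608 19 49 16.4167
```

The lid now turns: the notch is at 0.78 rad against a goal of 0.64. I'll push the remainder.

```bash
sed -i 's/z=153,r=44/z=117,r=44/; s/p\[2\]=210; servo_line/p[2]=175; servo_line/' h.py; python3 - <<'E'
from h import *
goal=0.64-np.pi
p,R=pose(goal+.14,30); p[2]=175; move_to(p,R); p[2]=117; servo_line(p,R)
push(goal+.14,goal-.015,n=3)
away(goal)
im=look("top5"); print(*measure(im,C0),sense()["clock"])
print(np.round(proj("top",[*C0,139]),2))
a=im[160:235,200:280]; b=capture("side")[155:235,205:275]
cv2.imwrite("pics/c5.png",np.hstack([cv2.resize(x,(400,400),interpolation=cv2.INTER_CUBIC) for x in(a,b)]))
E
```

```text
[538.7  29.3] [46.60106293 36.33619186] 0.6622576700149403 [61.13348509 45.7393104 ] 0.6423401099540297 19 48 21.125
[238.08 197.19]
```

View pics/c5.png

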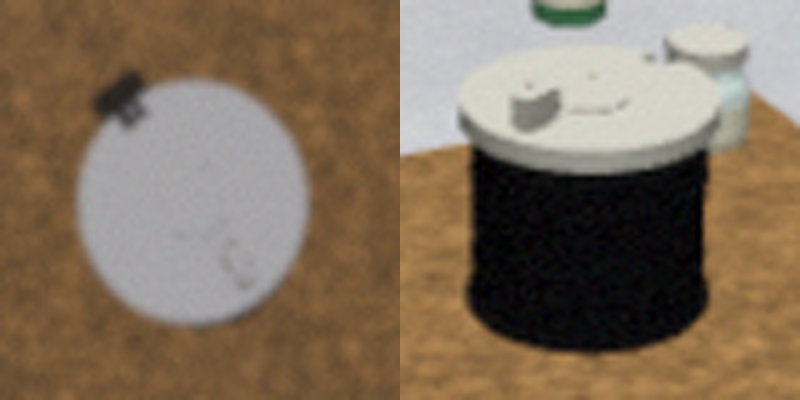

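The notch now shows the grey pin in the middle, at left crop (128,112), with the ear behind it at (118,92). The residual is about 0.02 rad, inside the ±0.055 clearance, so I'll press.

```bash
python3 - <<'E'
from h import *
goal=0.64-np.pi; e=np.array([np.cos(goal),np.sin(goal),0]); zz=np.array([0,0,-1.])
q0=np.array(sense()["joint_positions"]); best=None
for s in(1,-1):
    R=np.c_[s*e,np.cross(zz,s*e),zz]; q=ik([*C0,175],R)
    print(s,q)
    if q is not None and (best is None or abs(q[5]-q0[5])<best[0]): best=(abs(q[5]-q0[5]),R)
R=best[1]
move_to([*C0,175],R); servo_line([*C0,122],R,speed=100); wait(.2)
f0=np.array(sense()["ft_force"])
h=servo_line([*C0,98],R,speed=15,until_force=30)
s=sense(); print(h,s["tool_pos"],np.array(s["ft_force"])-f0,s["clock"])
E
```

```text
1 [-7.37248190e-02  2.99956356e-01  1.67511817e+00 -4.44089210e-16
  1.16651812e+00 -2.28452115e+00]
-1 [-7.37248190e-02  2.99956356e-01  1.67511817e+00 -4.44089210e-16
  1.16651812e+00  8.57071508e-01]
False [538.84006193  29.25718123  99.88092631] [-5.18135949 -0.59016965 19.04087407] 25.1333
```

```bash
python3 - <<'E'
from h import *
h=servo_line([*C0,93],speed=15,until_force=25)
s=sense(); print(h,s["tool_pos"],s["ft_force"])
servo_line([*C0,175],speed=120)
q=np.array(s["joint_positions"]); q=np.array(sense()["joint_positions"]); q[0]+=0.55; goto_joints(list(q))
im=look("top6"); b=capture("side"); cv2.imwrite("pics/side6.png",b)
print(*measure(im,C0,127),sense()["clock"])
cv2.imwrite("pics/c6.png",np.hstack([cv2.resize(x,(400,400),interpolation=cv2.INTER_CUBIC) for x in(im[160:235,200:280],b[155:235,205:275])]))
E
```

```text
True [538.76237124  29.27942199  99.97922305] [-2.38879336  0.25231934 11.78511147]
[538.7  29.3] [46.49617982 36.17554354] 0.6612019212418057 [60.48403746 45.72434336] 0.6473133458663606 19 54 27.3917
```

View pics/c6.png

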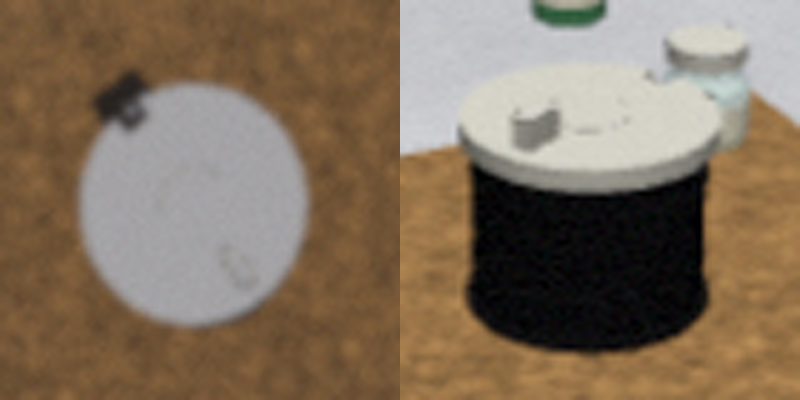

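The lid's lower edge dropped from crop row 170 to 190, which is about 4 px or 12 mm. The second press stopped dead at the same height, so the lid is home over the pin.

```bash
python3 -c "
from rig import *
print(hand_in())"
```

```text
the job is handed in; nothing more can be done
None
```

I turned the lid until its notch was over the pin, pressed it about 12 mm down to a firm stop, and handed the job in at about 27 s (no verdict was returned); the first push passed over the lug without touching it because the closed fingertips sat about 29 mm above the reported TCP, not 8 mm below it as stated, and I corrected for that after touching the lid lightly.

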